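# Slide the top badge blank off its stack and seat it in the press

## Robot

A 6-joint arm with a two-finger parallel gripper is mounted at the origin on the work surface. World frame = base frame: x ahead of the robot, y to its left, z up, the work surface at z = 0. Lengths are in m, angles in degrees, forces in N, time in s.
With the tool pointing down it reaches from about 0.4 to 0.825 m from the base axis. Payload 7 kg.
Tool frame: the origin (TCP) lies between the finger pads; the fingertips stand 19 mm ahead of it and the grasp point (between the pads) is the TCP; z points along the fingers, y is the line along which they close (so a half turn about z gives the same grasp; the last joint's range is limited). The gripper opens to 88 mm and grips with 3 to 60 N. Pads are 19 mm wide; open, the fingers measure 130 mm over their backs; the gripper's body (78 mm by 193 mm) begins 47 mm behind the grasp point.
Start: joints at [-54.196, 20.546, 0.682, 0, -70.136, -16.507], TCP at [0.223, -0.637, 0.246] pointing down, gripper open.
Joint ranges: [-176.03, 176.03], [-82.01, 121.73], [-58.28, 71.71], [-173.87, 95.51], [-174.79, -0.11], [-173.66, 173.66]. Speed limits (degrees/s): [136.94, 136.94, 172.46, 180, 180, 180].

## Interface

Orientations are given as [roll, pitch, yaw] about the fixed x, y, z axes, in that order (R = Rz(yaw) Ry(pitch) Rx(roll)).
In Python, from plant import r gives the robot as it stands. The module is installed in compiled form; this text tells all that it offers.
- The arm moves only by the shell command python3 -m pendant 'ROWS' [OPENING] [FORCE]. ROWS is JSON, a list of rows, each a list of 6 numbers: the shift along the tool's x, y, z in mm, then the turn, a rotation vector about the tool's x, y, z in rad. In form: [[tx, ty, tz, wx, wy, wz], ...]. A call has 1 to 20 rows; each row is the pose to reach, as a shift and turn from the pose commanded when the call began, along the tool's axes at that moment; what a row does not reach only later rows make up. A row lasts 1/8 s, in which the tool goes at most 62.5 mm and 10.7 degrees, less where a joint would pass 70% of its speed; a pose out of reach is approached as far as the arm can. A call with a gripper value outside its range is refused whole. OPENING is the finger opening in mm, from 0 to 87.6, set as the call begins (- or left out, the last holds). The fingers move at their own pace and stop on an object; FORCE is the grip in N (left out, the last holds). Time passes only in rows, so rows that repeat a pose let the fingers close. It gives the time, the measured TCP pose, the force, the opening and the grip force at its end, in the units of the state.
- r.get_state(): the state, without advancing time (a new reading comes with each control period).
- r.capture(name): name is "scene" or "side" or "wrist"; returns the picture (384x512x3 uint8, red, green, blue); there is no depth.
- r.camera_params(name): a dict with "mtx" (3x3 intrinsics, pixels), "rvec" (rotation vector, rad) and "tvec" (3), from world to camera coordinates, as OpenCV has them; the wrist camera has in their place "mount" (4x4, takes a point from camera to tool coordinates, whose origin is the TCP and whose axes are the flange's). Camera axes: x right, y down, z forward; pixel columns grow to the right and rows downward; lengths in m; the calibration is good to about 2 mm. A picture is of the moment at which its call begins: read the wrist's pose just before it. camera_params takes no time and is no camera call.
- r.close_job(): hands the job in; it is judged then, once.
The state is a dict: "time_s": time; "joints": joint angles; "qd": joint speeds; "joint_torque": joint torques, N m; "tcp_pos": TCP position; "eef_rot": TCP orientation; "contact_force": force on the tool from outside, world axes, zero at the start; "moment": the same for the moment, N m; "gripper_width": finger opening in m; "gripper_force": force on a finger pad.
Only numpy, scipy, OpenCV 4.12 (cv2) and the standard library are available. Lean on these libraries where they do the work, as an engineer would, in place of code of your own. Each camera call takes 0.05 s, during which the arm holds its last target. There are 200 camera calls.

## Task

Slide the top plywood blank off the stack and across onto the bed of the badge press, without lifting it and without shifting the three blanks underneath. First push it up against the end stop with a light steady push of about 10 newtons for half a second; then push it the same way against the side rail on the bed's far side, so that it ends lying flat and square in that corner. The strips on the stop and rail stand out by an unknown amount, so feel for them; be gentle (never above 15 newtons or so), leave the other things on the bench alone, and let go.

Things in the scene. Friction and masses are not known exactly. Their poses are not given: they have to be found in the camera images.
- blank_c (a point): centre (half-way up) of the top plywood blank, the one to move: a flat rectangular plate 96 mm along its x, 120 mm along its y, 9 mm thick, 60 to 120 g, too wide to grip. It lies slightly askew on top of three equal blanks. z up
- blank: the same top blank; origin at the centre of its underside
- low1_c (a point): centre (half-way up) of the blank directly under the top one, same size; it stays where it is
- low2_c (a point): centre of the next blank below, same size; stays
- low3_c (a point): centre of the lowest blank, same size; stays. It lies on the stack's riser, 15 mm above the bench
- press: the fixed beige clamshell press; origin on the bench (z = 0), at the end of the bed next to the stack. x points away from the robot, y from the stack to the bed (to the robot's left, turned by up to 0.3 rad): the blank travels about 150 mm along +y. The stack stands near x = -12, y = -70 mm, with a gap of about 10 mm to the bed's edge
- bed (a point): middle of the flat aluminium bed's top face, axes as the press; the bed is 180 mm along x and 205 mm along y, and its top is 40.5 mm above the bench, 1.5 mm below the underside of the top blank. The press's lid (130 mm wide) stands open beyond the bed's +y end, leaning away, to 195 mm above the bench
- stop: the end stop, a rigid steel bar screwed across the bed: 100 mm along x, 18 mm along y, 13 mm high. Origin on the bed, at the middle of the foot of the bar's face, which looks to -y (to the stack); axes as the press. Out of this face stands a dark steel strip (80 mm long, 9 mm high) by 2 to 26 mm, set anew and unmeasured each run and rigid; the blank meets the strip
- rail: the side rail, a rigid steel bar along the bed's far side: 140 mm along y, 16 mm along x, 13 mm high. Origin on the bed, at the middle of the foot of the bar's face, which looks to -x (to the robot); axes as the press. Out of this face stands a dark steel strip (130 mm long, 9 mm high) by 2 to 22 mm, set anew and unmeasured each run and rigid; the blank meets the strip
- phone_c (a point): bystander: a phone lying on the bench, 65 x 130 x 9 mm; its centre
- tape_c (a point): bystander: a roll of tape lying flat, 92 mm across, 24 mm high; its centre
- tub_c (a point): bystander: a small clear tub, 66 mm across, 55 mm high; its centre
Not all that is in view belongs to the job. What is shaped like the blank but blue, orange or red is not meant.

How it is judged:
By the outcome, as a careful person would: the job done as asked, in the order asked, and still so for the second after the job is handed in, with the robot touching nothing.
It also fails if it takes over 72 s, if anything falls off the work surface, if the arm or the gripper's body presses on something with over 40 N, if the wrist force passes 120 N, or if a joint passes its speed limit or range.

## Working session

There is one attempt and no reset: what is moved stays moved. The work goes in short steps, Python scripts to look and compute and a shell command to move; the robot and the scene stay as the last step left them, time stands still between calls to the robot, and variables do not carry over. Pictures are saved under pics/ and viewed, at most 10 in all, crops included, and the job is handed in when it is done.

```bash
mkdir -p pics
python3 - <<'E'
from plant import r
import cv2,numpy as np
s=r.get_state();print(s)
for n in("scene","side"):
    im=r.capture(n);cv2.imwrite(f"pics/{n}0.png",im[:,:,::-1]);p=r.camera_params(n)
    R=cv2.Rodrigues(np.array(p["rvec"]))[0];print(n,np.array(p["mtx"]).tolist(),(-R.T@np.array(p["tvec"]).ravel()).round(3),R[2].round(2))
im=r.capture("wrist");cv2.imwrite("pics/wrist0.png",im[:,:,::-1]);print(r.camera_params("wrist"))
a=[cv2.imread(f"pics/{n}0.png") for n in("scene","side")]
E
```

```text
{'time_s': 0.0, 'joints': array([-5.41953451e+01,  2.05918399e+01,  6.33277460e-01, -1.98577320e-02,
       -7.01364865e+01, -1.65061827e+01]), 'qd': array([-0.04418458, -0.00848811, -0.01649093,  0.00531717,  0.09923241,
        0.01089362]), 'joint_torque': array([ 6.44206175e-04, -5.82722890e+01,  2.93045729e+01,  6.99727133e+00,
        6.83208142e-03, -1.44741675e-04]), 'tcp_pos': array([ 0.22289165, -0.63664395,  0.24461516]), 'eef_rot': array([ 1.79903564e+02, -9.10962176e-03, -1.60708283e+02]), 'contact_force': array([ 1.32631128,  0.41408483, -0.01628037]), 'moment': array([ 0.04450598, -0.04205446,  0.00103789]), 'gripper_force': 0.0, 'gripper_width': 0.0874085946999387}
scene [[445.4239053658798, 0.0, 253.70258603931273], [0.0, 445.4239053658798, 190.3498965900315], [0.0, 0.0, 1.0]] [0.934 0.386 0.83 ] [-0.38 -0.45 -0.81]
side [[491.280089728194, 0.0, 257.1990732922793], [0.0, 491.280089728194, 190.88281545924764], [0.0, 0.0, 1.0]] [0.235 0.802 0.66 ] [ 0.31 -0.78 -0.54]
{'mtx': array([[281.06883154,   0.        , 258.63786283],
       [  0.        , 281.06883154, 189.64524913],
       [  0.        ,   0.        ,   1.        ]]), 'mount': array([[-1.38884741e-03, -9.66255960e-01, -2.57580068e-01,
         7.02479198e-02],
       [ 9.99998805e-01, -1.16718184e-03, -1.01346873e-03,
         4.23822322e-05],
       [ 6.78627420e-04, -2.57581167e-01,  9.66256426e-01,
        -1.38406268e-01],
       [ 0.00000000e+00,  0.00000000e+00,  0.00000000e+00,
         1.00000000e+00]])}
```

View pics/scene0.png

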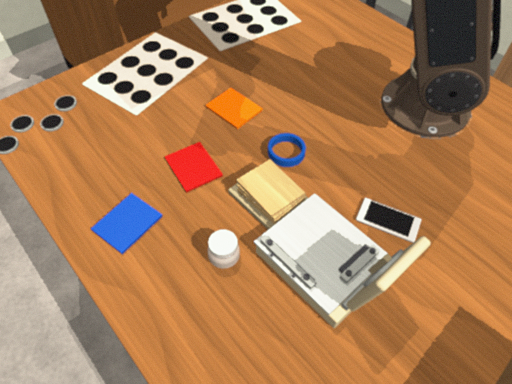

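View pics/side0.png

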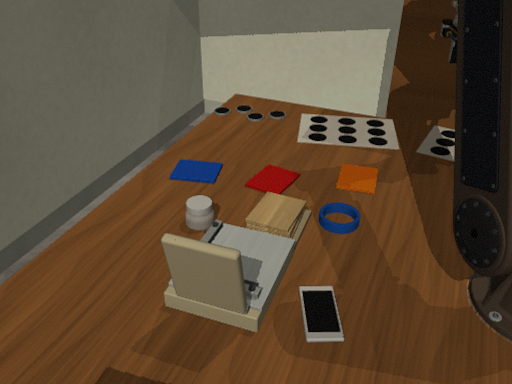

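Scene picture: the plywood stack is at about (270,190), the press at (325,255), with the rail at (288,262) and the stop at (358,262). The tape is at (287,150), the tub at (223,247) and the phone at (389,219). The blank-shaped things are blue (127,222), red (193,166), orange (233,107) and wood-coloured (270,185). Only the wooden one lies on a stack beside the press, so that is the one meant. I'll enlarge it to confirm.

```bash
cat > h.py <<'E'
from plant import r
import cv2,numpy as np
from scipy.spatial.transform import Rotation as Ro
def cam(n,s=None):
    p=r.camera_params(n);K=np.array(p["mtx"])
    if n!="wrist": 
        R=cv2.Rodrigues(np.array(p["rvec"]))[0];return K,R,np.array(p["tvec"]).ravel()
    T=np.eye(4);T[:3,:3]=Ro.from_euler("xyz",s["eef_rot"],degrees=True).as_matrix();T[:3,3]=s["tcp_pos"]
    M=np.linalg.inv(T@np.array(p["mount"]));return K,M[:3,:3],M[:3,3]
def ray(c,uv,z):
    K,R,t=c;uv=np.atleast_2d(np.array(uv,float))
    d=np.c_[uv,np.ones(len(uv))]@np.linalg.inv(K).T@R;o=-R.T@t
    return o+d*((z-o[2])/d[:,2])[:,None]
def proj(c,P):
    K,R,t=c;q=(np.atleast_2d(P)@R.T+t)@K.T;return q[:,:2]/q[:,2:]
E
python3 - <<'E'
from h import *
c=cam("scene")
for n,uv,z in [("stack",(270,185),.051),("bedish",(322,245),.04),("tape",(287,150),.012),("tub",(223,247),.03),("phone",(389,219),.005)]:print(n,ray(c,uv,z).round(3))
im=cv2.imread("pics/scene0.png");x=im[150:330,215:440];cv2.imwrite("pics/c1.png",cv2.resize(x,None,fx=3.3,fy=3.3,interpolation=cv2.INTER_CUBIC))
E
```

```text
stack [[ 0.526 -0.036  0.051]]
bedish [[0.539 0.139 0.04 ]]
tape [[ 0.403 -0.111  0.012]]
tub [[0.693 0.01  0.03 ]]
phone [[0.362 0.177 0.005]]
```

View pics/c1.png

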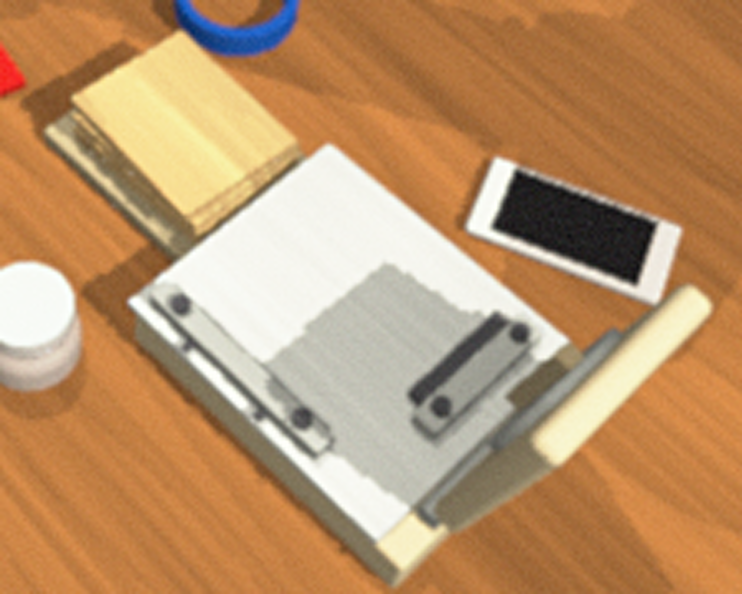

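The crop confirms it: the natural-wood plate on top, with corners in the crop at (180,32), (73,98), (190,218) and (298,150), lies slightly askew on the stack next to the bed. Next I'll work out a rough frame and a wrist look pose.

```bash
cat >> h.py <<'E'
def move(dp,s=None,yaw=None):
    "rows numbers: world target -> tool shift mm + wz (tool pointing down)"
    s=s or r.get_state();R=Ro.from_euler("xyz",s["eef_rot"],degrees=True)
    t=R.inv().apply(np.array(dp)-s["tcp_pos"])*1000
    w=None if yaw is None else (R.inv()*Ro.from_euler("xyz",[180,0,yaw],degrees=True)).as_rotvec()
    return t.round(1),w
E
python3 - <<'E'
from h import *
c=cam("scene");f=lambda l:np.array(l)/3.3+[215,150]
b=ray(c,f([(180,32),(73,98),(190,218),(298,150)]),.051);print(b.round(4),b.mean(0))
e=ray(c,f([(330,145),(130,303),(380,540),(570,345)]),.0405);print(e.round(4))
d=e[3]-e[0];print("press y dir yaw",np.degrees(np.arctan2(-d[0],d[1])),np.linalg.norm(e[1]-e[0]),np.degrees(np.arctan2((e[1]-e[0])[1],(e[1]-e[0])[0])))
d=b[3]-b[0];print("blank yaw",np.degrees(np.arctan2(-d[0],d[1])),np.linalg.norm(d),np.linalg.norm(b[1]-b[0]))
E
```

```text
[[ 0.479  -0.0911  0.051 ]
 [ 0.572  -0.0935  0.051 ]
 [ 0.5751  0.0281  0.051 ]
 [ 0.486   0.0337  0.051 ]] [ 0.52804011 -0.03068071  0.051     ]
[[0.4608 0.0396 0.0405]
 [0.6398 0.0463 0.0405]
 [0.63   0.2499 0.0405]
 [0.4544 0.2385 0.0405]]
press y dir yaw 1.8577384904034298 0.1790786543512987 2.1422437328058805
blank yaw -3.235803409323651 0.12496392888370848 0.09310379125023
```

```bash
python3 -c "
from h import *
print(move([.54,.05,.25],yaw=-88))"
```

```text
(array([-526.2,  543.5,   -4.6]), array([ 1.15196653e-03,  6.92436383e-04, -1.26901354e+00]))
```

```bash
python3 -m pendant '[[-40,42,-5,0,0,-0.1],[-80,83,-5,0,0,-0.2],[-120,124,-5,0,0,-0.3],[-160,165,-5,0,0,-0.4],[-200,207,-5,0,0,-0.5],[-240,248,-5,0,0,-0.6],[-280,289,-5,0,0,-0.7],[-320,330,-5,0,0,-0.8],[-360,372,-5,0,0,-0.9],[-400,413,-5,0,0,-1.0],[-440,454,-5,0,0,-1.1],[-480,496,-5,0,0,-1.2],[-526,543,-5,0,0,-1.269],[-526,543,-5,0,0,-1.269],[-526,543,-5,0,0,-1.269],[-526,543,-5,0,0,-1.269],[-526,543,-5,0,0,-1.269]]' 50
python3 - <<'E'
from h import *
s=r.get_state();print(s)
im=r.capture("wrist");cv2.imwrite("pics/w1.png",im[:,:,::-1]);np.save("w1.npy",np.r_[s["tcp_pos"],s["eef_rot"]])
cv2.imwrite("pics/w1v.png",cv2.resize(im[:,:,::-1],(800,600),interpolation=cv2.INTER_CUBIC))
E
```

```text
time_s: 2.28
tcp_pos: [0.5397, 0.0483, 0.2509]
eef_rot: [-180.0, 0.0, -88.1]
contact_force: [-0.6, 0.0, -0.3]
gripper_width: 0.05
gripper_force: 0.0
{'time_s': 2.275, 'joints': array([ 2.58373964e+01,  7.78976037e+00, -1.57214147e+01, -9.73437587e-04,
       -6.64637408e+01, -2.39154456e+01]), 'qd': array([ 0.07511915,  0.03240939,  0.17198991, -0.03671982,  0.02524292,
        0.03899792]), 'joint_torque': array([ 1.82513609e-01, -3.94981027e+01,  2.85506308e+01,  6.81219980e+00,
        4.70176223e-03,  1.49038096e-03]), 'tcp_pos': array([0.53973302, 0.04825515, 0.25086154]), 'eef_rot': array([-1.79977431e+02,  1.09847850e-02, -8.80784355e+01]), 'contact_force': array([-0.56018663,  0.03200435, -0.34551021]), 'moment': array([ 0.01122745,  0.0824339 , -0.01086174]), 'gripper_force': 0.0, 'gripper_width': 0.04995874633039781}
```

View pics/w1v.png

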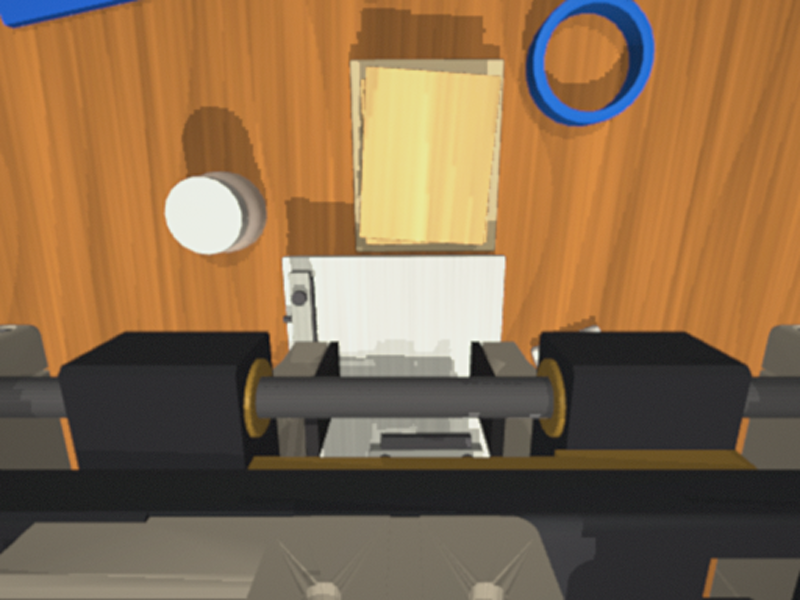

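The wrist view (800-wide) shows the top blank at about (365,66), (500,76), (487,244), (362,242) and the bed edge from (283,257) to (504,257). The rail end is at (300,272) and the stop at (425,440). Image left is world +x and image down is +y. Next I'll fit the blank and the bed edge.

Run:
```python
from h import *
w=np.load("w1.npy");c=cam("wrist",dict(tcp_pos=w[:3],eef_rot=w[3:]))
im=cv2.imread("pics/w1.png");hsv=cv2.cvtColor(im,cv2.COLOR_BGR2HSV)
m=((hsv[...,0]>15)&(hsv[...,0]<32)&(hsv[...,1]>70)&(hsv[...,2]>185)).astype(np.uint8);m[:30,:]=m[:30,:];m[170:]=0
m=cv2.morphologyEx(m,cv2.MORPH_OPEN,np.ones((3,3)))
k=max(cv2.findContours(m,0,2)[0],key=cv2.contourArea)
q=cv2.approxPolyDP(k,5,True)[:,0];print(q)
P=ray(c,k[:,0],.051)[:,:2]
(cc,sz,an)=cv2.minAreaRect((P*1000).astype(np.float32));print("blank",cc,sz,an);print(cv2.boxPoints((cc,sz,an)).round(1))
# bed: white
b=((hsv[...,1]<40)&(hsv[...,2]>200)).astype(np.uint8);b[:155]=0;b[215:]=0;b[:,:175]=0;b[:,330:]=0
cols=np.arange(205,318,3);e=np.array([(u,np.argmax(b[:,u])) for u in cols if b[:,u].any()]);
E=ray(c,e,.0405)[:,:2];f=np.polyfit(E[:,0],E[:,1],1);print("bed edge y at x=.54",np.polyval(f,.54),"yaw",np.degrees(np.arctan(f[0])))
rows=np.arange(168,208,3);g=np.array([(np.nonzero(b[v])[0].max(),v) for v in rows]);G=ray(c,g,.0405)[:,:2];f=np.polyfit(G[:,1],G[:,0],1);print("near edge x at y=.05",np.polyval(f,.05),"yaw",np.degrees(-np.arctan(f[0])))
print(ray(c,np.array([(283,257),(504,257)])*.64,.0405))
# compare with scene view of stop & rail: crop px
s=cam("scene");F=lambda l:np.array(l)/3.3+[215,150]
print("stop top",ray(s,F([(518,322),(432,403),(536,335),(428,420)]),.0535).round(4))
print("stop strip top",ray(s,F([(498,313),(411,390)]),.0495).round(4))
print("rail top",ray(s,F([(175,283),(333,432),(150,290),(312,450)]),.0535).round(4))
```

```text
[[225  39]
 [226 107]
 [229  62]
 [233  74]
 [230 151]
 [311 154]
 [321  39]
 [312  39]
 [310  48]
 [234  43]
 [230  55]]
blank (525.8455810546875, -37.583839416503906) (107.466064453125, 127.8827896118164) 1.8481158018112183
[[ 470.1   24.6]
 [ 474.2 -103.2]
 [ 581.6  -99.8]
 [ 577.5   28.1]]
bed edge y at x=.54 0.03946116748565586 yaw 2.295604712773401
near edge x at y=.05 0.45926518397577676 yaw 2.189606116539716
[[0.63629696 0.04209869 0.0405    ]
 [0.45898672 0.03641007 0.0405    ]]
stop top [[0.4742 0.2108 0.0535]
 [0.553  0.2142 0.0535]
 [0.4727 0.2236 0.0535]
 [0.5627 0.2201 0.0535]]
stop strip top [[0.4764 0.1981 0.0495]
 [0.5544 0.1998 0.0495]]
rail top [[0.6146 0.0588 0.0535]
 [0.6098 0.1904 0.0535]
 [0.6295 0.0527 0.0535]
 [0.6267 0.1906 0.0535]]
```

Run:
```python
from h import *
w=np.load("w1.npy");c=cam("wrist",dict(tcp_pos=w[:3],eef_rot=w[3:]))
im=cv2.imread("pics/w1.png")
P=ray(c,np.array([(366,66),(500,76),(488,244),(360,240)])*.64,.051)*1000;print(P.round(1),P.mean(0))
print("riser",(ray(c,np.array([(352,60),(503,60),(496,250),(358,250)])*.64,.015)*1000).round(1))
x=im[20:175,215:330];cv2.imwrite("pics/c2.png",cv2.resize(x,None,fx=3.8,fy=3.8,interpolation=cv2.INTER_CUBIC))
```

```text
[[570.2 -96.9  51. ]
 [476.  -93.6  51. ]
 [474.7  24.9  51. ]
 [573.6  25.   51. ]] [523.61951286 -35.13569089  51.        ]
riser [[ 584.1 -108.8   15. ]
 [ 467.7 -112.6   15. ]
 [ 460.4   34.8   15. ]
 [ 578.7   38.6   15. ]]
```

View pics/c2.png

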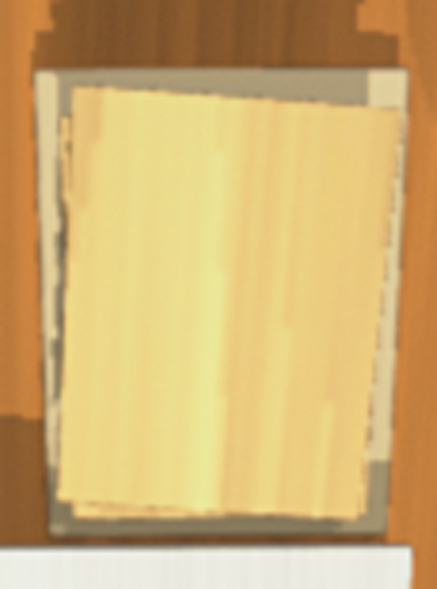

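The crop shows the top blank's corners at about (74,86), (402,108), (362,513) and (58,498). A lower blank peeps out at the lower left (75,513) and upper left (65,130).

Run:
```python
from h import *
w=np.load("w1.npy");c=cam("wrist",dict(tcp_pos=w[:3],eef_rot=w[3:]))
P=ray(c,np.array([(74,86),(402,108),(362,513),(58,498)])/3.8+[215,20],.051)[:,:2]*1000;print(P.round(1),P.mean(0))
print([np.linalg.norm(P[i]-P[i-1]).round(1) for i in range(4)])
d=P[0]-P[1];print(np.degrees(np.arctan2(d[1],d[0])));d=P[3]-P[0];print(np.degrees(np.arctan2(-d[0],d[1])))
ex=np.array([np.cos(.038),np.sin(.038)]);ey=np.array([-ex[1],ex[0]]);O=np.array([548.5,39.8])
print("press frame corners",((P-O)@np.c_[ex,ey]).round(1))
```

```text
[[569.9 -96.5]
 [475.1 -93.8]
 [477.3  23.6]
 [573.8  22. ]] [524.03720038 -36.19719119]
[np.float64(118.6), np.float64(94.9), np.float64(117.5), np.float64(96.5)]
-1.6429705027713961
-1.8728212714405783
press frame corners [[  16.2 -137.1]
 [ -78.4 -130.7]
 [ -71.7  -13.5]
 [  24.6  -18.8]]
```

```bash
cat >> h.py <<'E'
ex=np.array([np.cos(.0384),np.sin(.0384)]);ey=np.array([-ex[1],ex[0]]);O=np.array([.5485,.0398])
def W(px,py,z): return np.r_[O+ex*px/1000+ey*py/1000,z/1000]
def PF(p): return ((np.array(p)[:2]-O)@np.c_[ex,ey]*1000).round(1)
E
python3 -c "
from h import *
print(move(W(-27,-168,100),yaw=-87.8),move(W(-27,-168,66),yaw=-87.8))"
```

```text
(array([177. ,  17.8, 150.8]), array([-0.00040334,  0.0001813 , -0.00475173])) (array([177. ,  17.9, 184.8]), array([-0.00040334,  0.0001813 , -0.00475173]))
```

```bash
python3 -m pendant '[[50,5,0,0,0,-0.005],[100,10,0,0,0,-0.005],[150,15,10,0,0,-0.005],[177,18,40,0,0,-0.005],[177,18,80,0,0,-0.005],[177,18,120,0,0,-0.005],[177,18,150,0,0,-0.005],[177,18,170,0,0,-0.005],[177,18,180,0,0,-0.005],[177,18,180,0,0,-0.005],[177,18,180,0,0,-0.005],[177,18,180,0,0,-0.005]]'
python3 - <<'E'
from h import *
for i in range(2):
    s=r.get_state();print(s["tcp_pos"],s["eef_rot"],s["contact_force"],PF(s["tcp_pos"]))
    im=r.capture("side" if i else "wrist");cv2.imwrite(f"pics/d{i}.png",im[:,:,::-1])
a=cv2.imread("pics/d1.png")[150:270,220:370];cv2.imwrite("pics/d1v.png",cv2.resize(a,None,fx=5,fy=5,interpolation=cv2.INTER_CUBIC))
E
```

```text
time_s: 3.82
tcp_pos: [0.5288, -0.1282, 0.0715]
eef_rot: [-179.9, 0.0, -87.7]
contact_force: [0.3, -0.6, -0.2]
gripper_width: 0.0503
gripper_force: 0.0
[ 0.52883414 -0.12823193  0.07148931] [-1.79903203e+02  2.28483671e-03 -8.77024201e+01] [ 0.34444774 -0.5882327  -0.19244859] [ -26.1 -167.2]
[ 0.52871431 -0.12822319  0.07135786] [-1.79915262e+02  4.52051086e-03 -8.77052949e+01] [ 0.14027963  0.31341958 -0.19545928] [ -26.2 -167.1]
```

View pics/d1v.png

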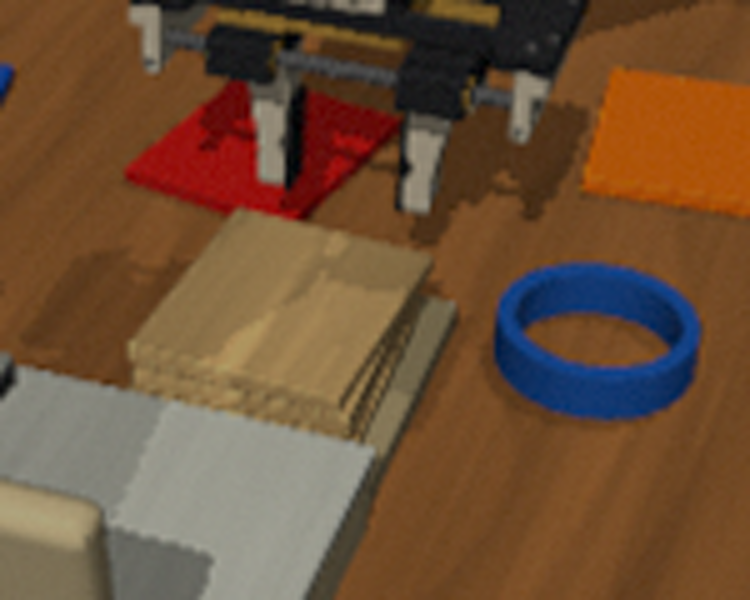

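The side picture shows the two fingers at about (270,180) and (415,205), clear behind the blank's rear edge and above it. I'll lower them to the top blank's level and start pushing.

```bash
python3 -m pendant '[[0,0,3,0,0,0],[0,0,6,0,0,0],[-3,0,6,0,0,0],[-6,0,6,0,0,0],[-9,0,6,0,0,0],[-12,0,6,0,0,0],[-15,0,6,0,0,0],[-18,0,6,0,0,0],[-20,0,6,0,0,0],[-22,0,6,0,0,0],[-24,0,6,0,0,0],[-26,0,6,0,0,0],[-28,0,6,0,0,0],[-30,0,6,0,0,0],[-33,0,6,0,0,0],[-36,0,6,0,0,0],[-39,0,6,0,0,0],[-42,0,6,0,0,0],[-45,0,6,0,0,0],[-48,0,6,0,0,0]]'
python3 - <<'E'
from h import *
s=r.get_state();print(s["tcp_pos"],s["contact_force"],PF(s["tcp_pos"]))
a=r.capture("side")[:,:,::-1][150:270,200:350];b=r.capture("scene")[:,:,::-1][140:260,220:370]
cv2.imwrite("pics/e1v.png",np.hstack([cv2.resize(x,(400,320),interpolation=cv2.INTER_CUBIC) for x in(a,b)]))
E
```

```text
time_s: 6.42
tcp_pos: [0.5263, -0.0801, 0.0645]
eef_rot: [180.0, -0.0, -87.7]
contact_force: [-0.2, 0.0, 0.3]
gripper_width: 0.0501
gripper_force: 0.2
[ 0.52628608 -0.08009819  0.06453856] [-0.20230028  0.0451955   0.27782659] [ -26.8 -119. ]
```

View pics/e1v.png

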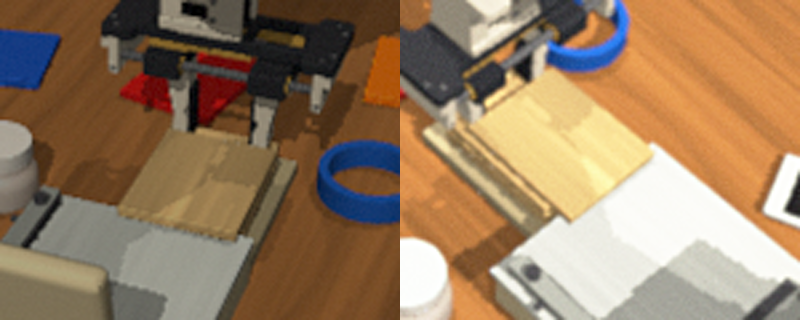

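The blank is moving squarely onto the bed with both fingers behind it, and the lower blanks are still in place. I'll continue.

```bash
python3 -m pendant '[[-5,0,0,0,0,0],[-10,0,0,0,0,0],[-15,0,0,0,0,0],[-20,0,0,0,0,0],[-25,0,0,0,0,0],[-30,0,0,0,0,0],[-35,0,0,0,0,0],[-40,0,0,0,0,0],[-45,0,0,0,0,0],[-50,0,0,0,0,0],[-55,0,0,0,0,0],[-60,0,0,0,0,0],[-65,0,0,0,0,0],[-70,0,0,0,0,0],[-75,0,0,0,0,0],[-80,0,0,0,0,0],[-85,0,0,0,0,0],[-90,0,0,0,0,0],[-95,0,0,0,0,0],[-100,0,0,0,0,0]]'
python3 -m pendant '[[-4,0,0,0,0,0],[-8,0,0,0,0,0],[-11,0,0.5,0,0,0],[-14,0,1,0,0,0],[-17,0,1.5,0,0,0],[-20,0,1.5,0,0,0],[-22,0,1.5,0,0,0],[-22,0,1.5,0,0,0]]'
python3 - <<'E'
from h import *
s=r.get_state();print(s["tcp_pos"],s["contact_force"],PF(s["tcp_pos"]))
a=r.capture("side")[:,:,::-1][180:324,150:330];b=r.capture("scene")[:,:,::-1][180:324,230:410]
cv2.imwrite("pics/e2v.png",np.hstack([cv2.resize(x,(400,320),interpolation=cv2.INTER_CUBIC) for x in(a,b)]))
E
```

```text
time_s: 9.02
tcp_pos: [0.5223, 0.02, 0.0646]
eef_rot: [180.0, -0.0, -87.7]
contact_force: [0.2, 0.2, -0.4]
gripper_width: 0.0502
gripper_force: 0.1
time_s: 10.02
tcp_pos: [0.5215, 0.0418, 0.063]
eef_rot: [-180.0, 0.0, -87.7]
contact_force: [-0.1, 0.1, -0.1]
gripper_width: 0.05
gripper_force: 0.0
[0.52145972 0.04182391 0.06302108] [-0.05598555  0.13209437 -0.09333527] [-26.9   3.1]
```

View pics/e2v.png

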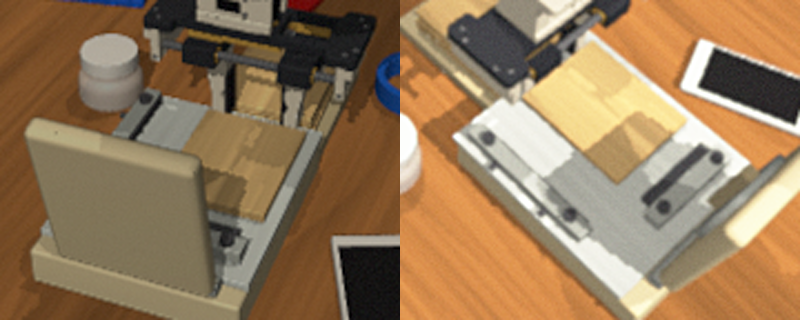

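The blank is fully on the bed and square, with a gap of about 25 mm to the stop strip. Now I'll feel for the strip.

```bash
python3 -m pendant '[[-2,0,0,0,0,0],[-4,0,0,0,0,0],[-6,0,0,0,0,0],[-8,0,0,0,0,0],[-10,0,0,0,0,0],[-12,0,0,0,0,0],[-14,0,0,0,0,0],[-15,0,0,0,0,0],[-16,0,0,0,0,0]]' | grep -E "pos|contact"
python3 -m pendant '[[-0.5,0,0,0,0,0],[-1,0,0,0,0,0],[-1.5,0,0,0,0,0],[-2,0,0,0,0,0]]'| grep -E "pos|contact"
python3 -c "
from h import *
a=r.capture('scene')[:,:,::-1];cv2.imwrite('pics/e3.png',a)
s=r.get_state();print(PF(s['tcp_pos']),s['contact_force'])"
```

```text
tcp_pos: [0.5208, 0.0576, 0.0631]
contact_force: [-0.3, -0.2, 0.1]
tcp_pos: [0.5208, 0.0596, 0.0631]
contact_force: [-0.6, 0.1, -0.1]
[-27.   20.9] [-0.5247825  -0.03566685 -0.71780936]
```

```bash
python3 -m pendant '[[-0.5,0,0,0,0,0],[-1,0,0,0,0,0],[-1.5,0,0,0,0,0],[-2,0,0,0,0,0],[-2.5,0,0,0,0,0],[-3,0,0,0,0,0],[-3.5,0,0,0,0,0],[-4,0,0,0,0,0]]' | grep -E "pos|contact"
```

```text
tcp_pos: [0.5206, 0.0636, 0.0631]
contact_force: [0.1, 0.2, -0.4]
```

```bash
python3 -m pendant '[[-0.3,0,0,0,0,0],[-0.6,0,0,0,0,0],[-1,0,0,0,0,0]]' | grep -E "pos|contact"
```

```text
tcp_pos: [0.5205, 0.0646, 0.0631]
contact_force: [0.8, -0.4, -1.4]
```

```bash
python3 -m pendant '[[-0.3,0,0,0,0,0],[-0.6,0,0,0,0,0],[-1,0,0,0,0,0]]' | grep -E "pos|contact"
```

```text
tcp_pos: [0.5203, 0.0653, 0.063]
contact_force: [0.8, -3.0, 0.2]
```

Contact felt (y force −3 N). I'll build up to about 10 N in small steps.

```bash
python3 -m pendant '[[-0.1,0,0,0,0,0],[-0.2,0,0,0,0,0],[-0.3,0,0,0,0,0]]' | grep -E "pos|contact"
```

```text
tcp_pos: [0.5203, 0.0654, 0.063]
contact_force: [1.2, -5.8, 0.0]
```

```bash
python3 -m pendant '[[-0.1,0,0,0,0,0],[-0.2,0,0,0,0,0],[-0.2,0,0,0,0,0]]' | grep -E "pos|contact"
```

```text
tcp_pos: [0.5203, 0.0655, 0.063]
contact_force: [1.1, -6.7, 0.8]
```

```bash
python3 -m pendant '[[-0.1,0,0,0,0,0],[-0.2,0,0,0,0,0],[-0.3,0,0,0,0,0]]' | grep -E "pos|contact"
```

```text
tcp_pos: [0.5202, 0.0655, 0.063]
contact_force: [1.5, -8.2, 0.8]
```

```bash
python3 -m pendant '[[-0.2,0,0,0,0,0],[-0.2,0,0,0,0,0]]' | grep -E "pos|contact"; python3 -m pendant '[[0,0,0,0,0,0],[0,0,0,0,0,0]]' | grep -E "pos|contact"; python3 -m pendant '[[0,0,0,0,0,0],[0,0,0,0,0,0]]' | grep -E "pos|contact"
```

```text
tcp_pos: [0.5202, 0.0655, 0.063]
contact_force: [1.7, -8.3, 0.2]
tcp_pos: [0.5202, 0.0656, 0.063]
contact_force: [2.6, -7.7, 1.3]
tcp_pos: [0.5202, 0.0656, 0.063]
contact_force: [0.6, -8.6, 0.8]
```

```bash
python3 -m pendant '[[-0.2,0,0,0,0,0],[-0.2,0,0,0,0,0]]' | grep -E "pos|contact"; python3 -m pendant '[[-0.1,0,0,0,0,0],[-0.1,0,0,0,0,0],[-0.1,0,0,0,0,0]]' | grep -E "contact"; python3 -m pendant '[[0,0,0,0,0,0],[0,0,0,0,0,0],[0,0,0,0,0,0]]' | grep -E "contact"; python3 -m pendant '[[0,0,0,0,0,0],[0,0,0,0,0,0]]' | grep -E "pos|contact";python3 -c "
from h import *
s=r.get_state();print(PF(s['tcp_pos']),s['eef_rot'],s['moment'],s['time_s'])"
```

```text
tcp_pos: [0.5202, 0.0656, 0.063]
contact_force: [1.8, -10.1, 1.3]
contact_force: [1.6, -9.9, 0.6]
contact_force: [2.3, -9.8, 0.5]
tcp_pos: [0.5201, 0.0656, 0.063]
contact_force: [2.4, -10.3, 0.5]
[-27.3  26.9] [ 1.79943569e+02 -8.90257991e-02 -8.77233985e+01] [-3.65836056 -0.71505507 -0.03570257] 16.675
```

10 N was held for over 0.5 s; the strip face is at press y ≈ 156. Next I back off, lift and go round to the near side.

```bash
python3 -m pendant '[[1,0,0,0,0,0],[2,0,0,0,0,0],[4,0,0,0,0,0],[8,0,0,0,0,0],[10,0,0,0,0,0],[10,0,-20,0,0,0],[10,0,-45,0,0,0],[10,0,-70,0,0,0],[10,0,-70,0,0,0]]' | grep -E "pos|contact"
python3 -c "
from h import *
print(move(W(-103,88,130)),move(W(-103,88,63)))
b=r.capture('scene')[:,:,::-1];cv2.imwrite('pics/f.png',b);b=b[180:324,230:410]
cv2.imwrite('pics/e4v.png',cv2.resize(b,(700,560),interpolation=cv2.INTER_CUBIC))"
```

```text
tcp_pos: [0.5221, 0.0574, 0.135]
contact_force: [-0.1, 0.3, 0.2]
(array([-69.6,  77.2,   4.9]), None) (array([-69.5,  77.4,  71.8]), None)
```

View pics/e4v.png

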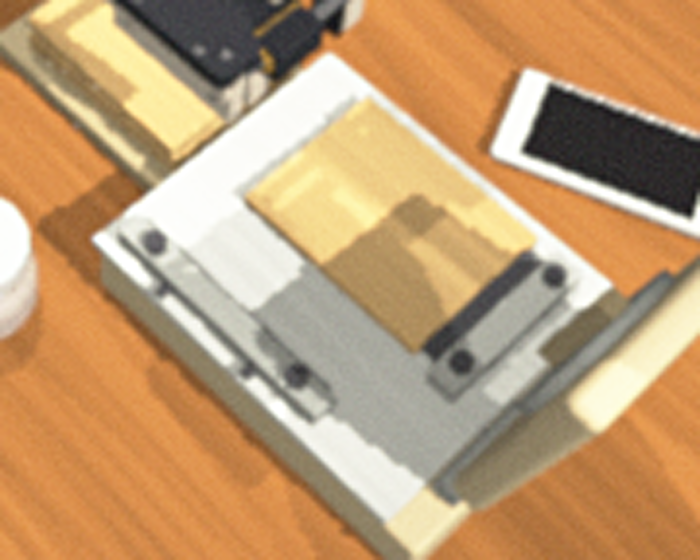

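The blank lies flat and flush along the dark stop strip (from (430,350) to (535,255)). Next I go to the near side, turned 90°.

```bash
python3 -m pendant '[[0,15,0,0,0,0.17],[0,30,0,0,0,0.34],[-5,45,0,0,0,0.51],[-15,60,0,0,0,0.68],[-30,77,0,0,0,0.85],[-45,77,0,0,0,1.02],[-60,77,0,0,0,1.19],[-69.5,77,0,0,0,1.36],[-69.5,77,0,0,0,1.5],[-69.5,77,0,0,0,1.571],[-69.5,77,20,0,0,1.571],[-69.5,77,45,0,0,1.571],[-69.5,77,60,0,0,1.571],[-69.5,77,65,0,0,1.571],[-69.5,77,65,0,0,1.571],[-69.5,77,65,0,0,1.571]]'
python3 -c "
from h import *
s=r.get_state();print(PF(s['tcp_pos']),s['tcp_pos'],s['eef_rot'],s['contact_force'])
b=r.capture('scene')[:,:,::-1];cv2.imwrite('pics/g.png',b)"
```

```text
time_s: 19.85
tcp_pos: [0.4414, 0.1235, 0.0685]
eef_rot: [180.0, 0.0, -177.7]
contact_force: [0.5, -0.3, 1.1]
gripper_width: 0.0499
gripper_force: 0.0
[-103.8   87.7] [0.44143303 0.12345754 0.06850831] [ 1.79975632e+02  3.93327836e-02 -1.77714159e+02] [ 0.53708323 -0.3331926   1.14037668]
```

```bash
python3 -m pendant '[[0,0,3,0,0,0],[0,0,5.5,0,0,0],[-4,0,5.5,0,0,0],[-8,0,5.5,0,0,0],[-12,0,5.5,0,0,0],[-15,0,5.5,0,0,0],[-17,0,5.5,0,0,0],[-19,0,5.5,0,0,0],[-21,0,5.5,0,0,0],[-23,0,5.5,0,0,0],[-25,0,5.5,0,0,0],[-27,0,5.5,0,0,0],[-29,0,5.5,0,0,0],[-31,0,5.5,0,0,0],[-33,0,5.5,0,0,0],[-35,0,5.5,0,0,0],[-36,0,5.5,0,0,0],[-37,0,5.5,0,0,0]]'
python3 -c "
from h import *
s=r.get_state();print(PF(s['tcp_pos']))"
```

```text
time_s: 22.15
tcp_pos: [0.4781, 0.1247, 0.0625]
eef_rot: [-180.0, -0.0, -177.7]
contact_force: [-1.1, -0.0, 0.1]
gripper_width: 0.0502
gripper_force: 0.2
[-67.1  87.5]
```

```bash
cat > ok.py <<'E'
from h import *
s=r.get_state();f=s["contact_force"];print(s["time_s"],PF(s["tcp_pos"]),f.round(1));raise SystemExit(int(f[0]<-2.5))
E
python3 -m pendant '[[-0.5,0,0,0,0,0],[-1,0,0,0,0,0],[-1.5,0,0,0,0,0],[-2,0,0,0,0,0],[-2.5,0,0,0,0,0],[-3,0,0,0,0,0]]' >/dev/null; python3 ok.py &&
python3 -m pendant '[[-0.4,0,0,0,0,0],[-0.7,0,0,0,0,0],[-1,0,0,0,0,0]]' >/dev/null && python3 ok.py &&
python3 -m pendant '[[-0.4,0,0,0,0,0],[-0.7,0,0,0,0,0],[-1,0,0,0,0,0]]' >/dev/null && python3 ok.py &&
python3 -m pendant '[[-0.4,0,0,0,0,0],[-0.7,0,0,0,0,0],[-1,0,0,0,0,0]]' >/dev/null && python3 ok.py &&
python3 -m pendant '[[-0.4,0,0,0,0,0],[-0.7,0,0,0,0,0],[-1,0,0,0,0,0]]' >/dev/null && python3 ok.py &&
python3 -m pendant '[[-0.4,0,0,0,0,0],[-0.7,0,0,0,0,0],[-1,0,0,0,0,0]]' >/dev/null && python3 ok.py &&
python3 -m pendant '[[-0.4,0,0,0,0,0],[-0.7,0,0,0,0,0],[-1,0,0,0,0,0]]' >/dev/null && python3 ok.py &&
python3 -m pendant '[[-0.4,0,0,0,0,0],[-0.7,0,0,0,0,0],[-1,0,0,0,0,0]]' >/dev/null && python3 ok.py &&
python3 -m pendant '[[-0.4,0,0,0,0,0],[-0.7,0,0,0,0,0],[-1,0,0,0,0,0]]' >/dev/null && python3 ok.py
```

```text
22.9 [-64.   87.6] [-0.4  0.6  0.2]
23.275 [-63.1  87.6] [-1.   0.3 -0.7]
23.65 [-62.1  87.6] [-0.4  0.1  0.3]
24.025 [-61.1  87.6] [-0.5  0.  -0.1]
24.4 [-60.1  87.6] [-0.9 -1.1 -0.1]
24.775 [-59.1  87.6] [-0.3 -0.1 -0.5]
25.15 [-58.1  87.6] [-0.4 -1.  -0. ]
25.525 [-57.1  87.6] [-0.1  0.4  0.8]
25.9 [-56.1  87.6] [-0.8  0.9 -0.6]
```

```bash
python3 -m pendant '[[-0.4,0,0,0,0,0],[-0.7,0,0,0,0,0],[-1,0,0,0,0,0]]' >/dev/null && python3 ok.py &&
python3 -m pendant '[[-0.4,0,0,0,0,0],[-0.7,0,0,0,0,0],[-1,0,0,0,0,0]]' >/dev/null && python3 ok.py &&
python3 -m pendant '[[-0.4,0,0,0,0,0],[-0.7,0,0,0,0,0],[-1,0,0,0,0,0]]' >/dev/null && python3 ok.py &&
python3 -m pendant '[[-0.4,0,0,0,0,0],[-0.7,0,0,0,0,0],[-1,0,0,0,0,0]]' >/dev/null && python3 ok.py &&
python3 -m pendant '[[-0.4,0,0,0,0,0],[-0.7,0,0,0,0,0],[-1,0,0,0,0,0]]' >/dev/null && python3 ok.py &&
python3 -m pendant '[[-0.4,0,0,0,0,0],[-0.7,0,0,0,0,0],[-1,0,0,0,0,0]]' >/dev/null && python3 ok.py &&
python3 -m pendant '[[-0.4,0,0,0,0,0],[-0.7,0,0,0,0,0],[-1,0,0,0,0,0]]' >/dev/null && python3 ok.py &&
python3 -m pendant '[[-0.4,0,0,0,0,0],[-0.7,0,0,0,0,0],[-1,0,0,0,0,0]]' >/dev/null && python3 ok.py
```

```text
26.275 [-55.1  87.6] [-0.9  1.1  0.1]
26.65 [-54.1  87.6] [-0.7  0.  -0.2]
27.025 [-53.1  87.6] [-0.5 -0.6 -0.5]
27.4 [-52.1  87.6] [-0.  -0.5 -0.3]
27.775 [-51.1  87.6] [-0.2  0.8  0.1]
28.15 [-50.1  87.6] [-0.3 -0.9  0.4]
28.525 [-49.1  87.6] [-1.   0.4 -0.5]
28.9 [-48.1  87.6] [-0.6 -0.2  0.6]
```

```bash
python3 -m pendant '[[-0.4,0,0,0,0,0],[-0.7,0,0,0,0,0],[-1,0,0,0,0,0]]' >/dev/null && python3 ok.py &&
python3 -m pendant '[[-0.4,0,0,0,0,0],[-0.7,0,0,0,0,0],[-1,0,0,0,0,0]]' >/dev/null && python3 ok.py &&
python3 -m pendant '[[-0.4,0,0,0,0,0],[-0.7,0,0,0,0,0],[-1,0,0,0,0,0]]' >/dev/null && python3 ok.py &&
python3 -m pendant '[[-0.4,0,0,0,0,0],[-0.7,0,0,0,0,0],[-1,0,0,0,0,0]]' >/dev/null && python3 ok.py &&
python3 -m pendant '[[-0.4,0,0,0,0,0],[-0.7,0,0,0,0,0],[-1,0,0,0,0,0]]' >/dev/null && python3 ok.py &&
python3 -m pendant '[[-0.4,0,0,0,0,0],[-0.7,0,0,0,0,0],[-1,0,0,0,0,0]]' >/dev/null && python3 ok.py &&
python3 -m pendant '[[-0.4,0,0,0,0,0],[-0.7,0,0,0,0,0],[-1,0,0,0,0,0]]' >/dev/null && python3 ok.py &&
python3 -m pendant '[[-0.4,0,0,0,0,0],[-0.7,0,0,0,0,0],[-1,0,0,0,0,0]]' >/dev/null && python3 ok.py
```

```text
29.275 [-47.1  87.6] [-0.3  0.1  0.1]
29.65 [-46.1  87.6] [-0.4 -0.8  0.3]
30.025 [-45.1  87.6] [-0.5  0.6 -0.3]
30.4 [-44.1  87.6] [0.1 1.1 0.4]
30.775 [-43.1  87.6] [-0.1 -1.  -0. ]
31.15 [-42.2  87.5] [-1.5  0.8  0.8]
31.525 [-41.9  87.5] [-7.2  2.9  3.6]
```

Rail strip felt. I'll bring the push to about 10 N and hold.

```bash
python3 -m pendant '[[0,0,0,0,0,0]]' >/dev/null; python3 ok.py; python3 -m pendant '[[-0.1,0,0,0,0,0],[-0.2,0,0,0,0,0]]' >/dev/null ; python3 ok.py; python3 -c "
from h import *
print(r.get_state()['moment'],r.get_state()['tcp_pos'])"
```

```text
31.65 [-42.   87.5] [-6.3  1.9  3.4]
31.9 [-41.9  87.5] [-7.  2.  4.]
[0.85424607 2.56631384 0.00394023] [0.50323241 0.12560503 0.0624067 ]
```

```bash
python3 -m pendant '[[-0.2,0,0,0,0,0],[-0.3,0,0,0,0,0]]' >/dev/null; python3 ok.py; python3 -m pendant '[[0,0,0,0,0,0]]' >/dev/null ; python3 ok.py
```

```text
32.15 [-41.9  87.4] [-7.8  2.1  5.4]
32.275 [-41.9  87.5] [-8.3  3.3  5.2]
```

```bash
python3 -m pendant '[[-0.15,0,0,0,0,0],[-0.3,0,0,0,0,0]]' >/dev/null; python3 ok.py; python3 -m pendant '[[0,0,0,0,0,0],[0,0,0,0,0,0]]' >/dev/null ; python3 ok.py
```

```text
32.525 [-41.9  87.4] [-10.    3.5   6.5]
32.775 [-41.9  87.4] [-8.8  3.   6.1]
```

```bash
python3 -m pendant '[[-0.15,0,0,0,0,0],[-0.15,0,0,0,0,0]]' >/dev/null; python3 ok.py; python3 -m pendant '[[0,0,0,0,0,0],[0,0,0,0,0,0]]' >/dev/null ; python3 ok.py;python3 -m pendant '[[0,0,0,0,0,0],[0,0,0,0,0,0],[0,0,0,0,0,0]]' >/dev/null ; python3 ok.py
```

```text
33.025 [-41.8  87.4] [-9.9  3.2  6.2]
33.275 [-41.8  87.4] [-9.8  3.8  6.3]
33.65 [-41.8  87.4] [-9.1  3.4  5.4]
```

```bash
python3 -m pendant '[[0.5,0,0,0,0,0],[1,0,0,0,0,0],[2,0,0,0,0,0],[4,0,0,0,0,0],[9,0,0,0,0,0],[15,0,0,0,0,0],[15,0,-20,0,0,0],[15,0,-50,0,0,0],[50,0,-90,0,0,0],[70,0,-120,0,0,0],[70,0,-150,0,0,0],[70,0,-150,0,0,0]]' | grep -E "pos|contact"
python3 - <<'E'
from h import *
s=r.get_state();print(s["time_s"])
b=r.capture('scene')[:,:,::-1];a=r.capture("side")[:,:,::-1];w=r.capture("wrist")[:,:,::-1]
for n,x in zip("bas",(b,a,w)):cv2.imwrite(f"pics/z{n}.png",x)
np.save("w2.npy",np.r_[s["tcp_pos"],s["eef_rot"]])
cv2.imwrite("pics/fin.png",np.hstack([cv2.resize(x,(400,500),interpolation=cv2.INTER_CUBIC) for x in(b[180:320,245:357+0],a[190:330,150:262])]))
E
```

```text
tcp_pos: [0.4358, 0.1238, 0.2151]
contact_force: [0.7, -0.1, -0.2]
35.15
```

View pics/fin.png

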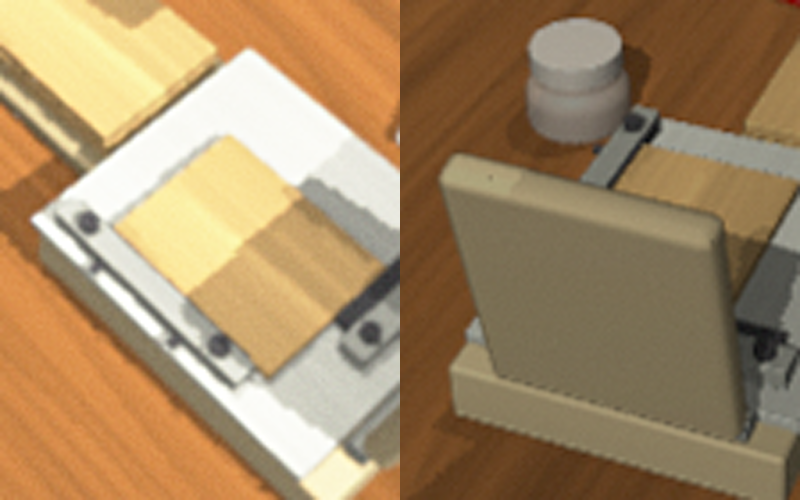

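The blank lies along the rail in the corner; its edge runs from (265,378) to (380,265) beside the strip at (335,320). I'll check flushness at the stop numerically.

Run:
```python
from h import *
c=cam("scene")
for n,xs in(("f",(-60,-45,-30,-15,0,8)),("zb",(-35,-25,-15,-8,0,6))):
    im=cv2.imread(f"pics/{n}.png").astype(np.float32)
    for px in xs:
        ys=np.arange(146,166,.5);uv=proj(c,np.array([W(px,y,49.5) for y in ys])).astype(np.float32)
        v=cv2.remap(im,uv[:,0].copy(),uv[:,1].copy(),1)[:,0];sat=v[:,2]-v[:,0];V=v.mean(1)
        i=np.argmax(sat<.5*sat[:8].mean());j=np.argmax(V<75);print(n,px,"wood end",ys[i],"dark start",ys[j],V[::3].round().astype(int))
im=cv2.imread("pics/zb.png").astype(np.float32)
for (a0,b0) in((60,1),):
  for py in(45,70,100,130,150):
    xs=np.arange(50,80,.5);uv=proj(c,np.array([W(x,py,49.5) for x in xs])).astype(np.float32)
    v=cv2.remap(im,uv[:,0].copy(),uv[:,1].copy(),1)[:,0];sat=v[:,2]-v[:,0];print(py,"wood x end",xs[np.argmax(sat<.5*sat[:8].mean())])
for px in(-30,0,40):
    ys=np.arange(20,60,.5);uv=proj(c,np.array([W(px,y,49.5) for y in ys])).astype(np.float32)
    v=cv2.remap(im,uv[:,0].copy(),uv[:,1].copy(),1)[:,0];sat=v[:,2]-v[:,0];print(px,"wood y start",ys[np.argmax(sat>.5*sat[-8:].mean())])
```

```text
f -60 wood end 158.0 dark start 162.5 [212 211 208 201 196 195 178 147 111  93  82  74  73  76]
f -45 wood end 158.5 dark start 161.0 [166 165 168 167 165 167 165 147 116  88  75  77  77  79]
f -30 wood end 158.0 dark start 160.5 [183 184 183 183 183 184 179 148 108  81  75  75  72  76]
f -15 wood end 158.5 dark start 146.0 [173 175 175 174 174 177 176 154 120  88  76  79  77  79]
f 0 wood end 158.0 dark start 159.0 [138 136 136 138 137 136 132 116  93  66  59  59  62  61]
f 8 wood end 158.0 dark start 159.0 [139 138 136 137 136 138 133 109  84  66  60  58  61  63]
zb -35 wood end 157.5 dark start 159.0 [154 153 154 152 153 156 148 129  94  67  60  57  57  60]
zb -25 wood end 158.0 dark start 159.0 [131 135 141 149 151 142 126 107  84  61  53  55  58  57]
zb -15 wood end 158.0 dark start 159.0 [158 158 157 159 157 152 136 117  91  66  58  59  58  60]
zb -8 wood end 158.0 dark start 161.5 [155 154 154 153 155 156 153 141 109  82  75  73  72  77]
zb 0 wood end 158.0 dark start 160.0 [165 165 164 165 166 166 161 137 100  78  68  73  76  76]
zb 6 wood end 157.5 dark start 160.5 [156 154 155 157 155 154 147 125  98  80  72  72  71  74]
45 wood x end 66.0
70 wood x end 66.0
100 wood x end 65.0
130 wood x end 65.5
150 wood x end 67.0
-30 wood y start 38.5
0 wood y start 37.5
40 wood y start 38.0
```

The blank is flush at the stop (158.0 before, about 157.8 now, which is within measurement noise), and its edges are square at both the stop and the rail. The robot is clear, so I'm handing in.

```bash
python3 -c "
from plant import r
print(r.close_job())"
```

```text
the job is handed in; nothing more can be done
None
```

I slid the top blank onto the bed, pushed it at about 10 N for over half a second against the stop strip and then the rail strip, left it square in that corner, let go, and handed the job in at about 35 s; the verdict was not shown.

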